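# Measure the extraction air speed at half-open damper

### The job

Set the damper of the extraction duct half open, its lever midway between across the duct (shut) and along the duct (open). Then take the air-speed probe by its handle out of the tool rack and lower it, upright and with the handle's flat sides parallel to the duct, down the middle of the open test port, never letting the probe touch the port or the duct, until the ring on its stem is level with the port's rim. Finish holding the probe there, still and centred in the port, and leave the other things where they stand.

Things in the scene. Friction and masses are not known exactly. Their poses are not given: they have to be found in the camera images.
- duct: the extraction duct: a level sheet-metal pipe, 80 mm diameter, centre line 70 mm above the bench, on a plywood board (520 x 140 mm), hollow under the test port. Its x runs from the flared inlet to the in-line fan. Origin on the bench under the pipe: the port stands at x = -90 mm, the damper spindle at x = 80 mm. Fixed, but in another place and yaw in each run
- port_mouth (a point): centre of the rim of the open test port, a plain steel socket on top of the duct: vertical bore, 20 mm diameter, 25 mm from the rim to the top of the pipe (29 mm to its inner end), 30 mm outside diameter, rim 135 mm above the bench and 65 mm above the duct's centre line. Axes as duct: x along the duct, z up
- damper (a joint): opening angle of the damper, rad: 0 shut (lever across the duct, pointing to the duct's -y), 1.571 open (lever along the duct, pointing to its -x, towards the port); half open is 0.785. Grows clockwise seen from above about a vertical spindle. A friction quadrant with ticks every 15 degrees holds it where it is left (about 3 N at the sleeve moves it). Starts nearly shut
- lever_grip (a point): centre of the black sleeve on the damper lever: a level bar 14 mm wide, 11 mm high and 54 mm long in the lever's direction, 75 mm from the pivot, 145 mm above the bench and 35 mm above the top of the duct. Its -y axis points outward along the lever
- lever_pivot (a point): on the vertical spindle axis of the damper, level with lever_grip
- probe: the air-speed probe, loose, about 0.11 kg: a steel stem (8 mm diameter, 110 mm long) under a rectangular handle (28 mm along x, 20 mm along y, 70 mm tall). Its flat sides are the 28 mm wide faces, looking to +y and -y. Origin at the lower end of the stem, z up along it. Starts upright in one of the rack's slots, tip 15 mm above the bench, flat sides roughly parallel to the row
- probe_handle (a point): centre of the probe's handle, where to grip it across the 20 mm: 145 mm above the tip, 35 mm above the foot of the handle; axes as probe
- probe_ring (a point): the dark depth ring on the probe's stem, on its axis, 65 mm above the tip
- probe_tip (a point): lower end of the probe's stem, on its axis
- rack: laser-cut plywood tool rack, 245 x 90 mm, fixed; origin on the bench under its middle. Its top board, 125 mm above the bench, has four square 14 mm slots, 58 mm apart in a row along x (-87, -29, 29, 87 mm), with the same holes in a board below. The probe and three drivers stand in them, handles on the top board, which one where changes; only the probe's handle is rectangular
- driver_a_mid (a point): middle of the handle of a screwdriver in the rack (round black handle, 25 mm diameter, 58 mm tall, top 183 mm above the bench); not to be moved
- driver_b_mid (a point): middle of the handle of a nut driver in the rack (round black handle, 29 mm diameter, 55 mm tall); not to be moved
- driver_c_mid (a point): middle of the handle of a cross-tip screwdriver in the rack (round wooden handle, 23 mm diameter, 50 mm tall); not to be moved
- cap: the port's round screw cap, 39 mm diameter, 13 mm high, lying on the bench; not to be moved; origin at the centre of its underside
- motor: small stepper motor standing shaft up, 42 x 42 mm, 62 mm high with its shaft; not to be moved; origin at the centre of its underside
- tape: roll of paper tape lying flat, 84 mm diameter, 19 mm high; not to be moved; origin at the centre of its underside
- glue: white glue bottle, 54 mm diameter, 145 mm high; not to be moved; origin at the centre of its underside
- caliper: caliper lying flat, 150 mm long, 8 mm high; not to be moved; origin near its middle

How it is judged:
By the outcome, as a careful person would: the job done as asked, in the order asked, and still so for the second after the job is handed in, while the arm keeps its last pose, push and grip.
It also fails if it takes over 64 s, if anything falls off the work surface, if the arm or the gripper's body presses on something with over 40 N, if the wrist force passes 120 N, or if a joint passes its speed limit or range.

### The arm

A 6-joint arm with a two-finger parallel gripper is mounted at the origin on the work surface. World frame = base frame: x ahead of the robot, y to its left, z up, the work surface at z = 0. Lengths are in m, angles in rad, forces in N, time in s.
With the tool pointing down it reaches from about 0.3 to 0.825 m from the base axis. Payload 5.4 kg.
Tool frame: the origin (TCP) lies at the very end of the fingers, on their centre line; the grasp point (between the pads) lies 19 mm behind it (robot.grip_depth is the distance from the TCP to the grasp point, in m); x points along the fingers, z is the direction in which the jaws open and shut, and the axes are right-handed (so a half turn about x gives the same grasp; the last joint's range is limited). The gripper opens to 92 mm and grips with 3 to 60 N. Pads are 20 mm wide; open, the fingers measure 128 mm over their backs; the gripper's body (75 mm by 189 mm) begins 69 mm behind the grasp point.
Start: joints at [1.008, 0.158, 1.597, -0, 1.386, -0.21], TCP at [0.199, 0.54, 0.215] pointing down, gripper open.
Joint ranges: [-2.91, 2.91], [-0.94, 2.29], [0.18, 2.7], [-1.29, 4.43], [0.17, 2.64], [-3, 3]. Speed limits (rad/s): [2.57, 2.57, 3.14, 3.14, 3.14, 3.14].

### API

Orientations are given as a unit quaternion [w, x, y, z].
In Python, from workcell import robot gives the robot as it stands.
- The arm moves only by the shell command python3 -m creep 'ROWS' [FORCE]. ROWS is JSON, one flat list of numbers, 5 for each row, row after row: the gripper command: -1 is shut, 1 is fully open, values between are in proportion, then the shift along the tool's x, y, z in m, then the turn about the tool's x in rad. A call has 1 to 12 rows; each row is the pose to reach, as a shift and turn from the pose commanded when the call began, along the tool's axes at that moment; what a row does not reach only later rows make up. A row lasts 1/8 s, in which the tool goes at most 62.5 mm and 10.7 degrees, less where a joint would pass 70% of its speed; a pose out of reach is approached as far as the arm can. A call with a gripper value outside its range is refused whole. The fingers move at their own pace and stop on an object; FORCE is the grip in N (left out, the last holds). Time passes only in rows, so rows that repeat a pose let the fingers close. It gives the time, the measured TCP pose, the force and the opening at its end, in the units of the state.
- robot.read_state(): the state, without advancing time (a new reading comes with each control period).
- robot.camera(name): name is "scene" or "top" or "wrist"; returns the picture (384x512x3 uint8, red, green, blue); there is no depth.
- robot.calibration(name): a dict with "fx", "fy", "cx", "cy" (pixels), "k1" (the pictures are not rectified: a ray, as slopes to the right and down, at radius r is drawn at 1 + k1 r^2 times it, then the intrinsics apply), "R" (3x3) and "t" (3): a world point X has camera coordinates R X + t; the wrist camera has in their place "mount" (4x4, takes a point from camera to tool coordinates, whose origin is the TCP and whose axes are the tool frame's). Camera axes: x right, y down, z forward; pixel columns grow to the right and rows downward; lengths in m; the calibration is good to about 2 mm. A picture is of the moment at which its call begins: read the wrist's pose just before it. calibration takes no time and is no camera call.
- robot.close_job(): hands the job in, once; it reports no verdict.
The state is a dict: "t": time; "joint_positions": joint angles; "joint_velocities": joint speeds; "tau": joint torques, N m; "tool_pos": TCP position; "orientation": TCP orientation; "force": force on the tool from outside, world axes, zero at the start; "moment": the same for the moment, N m; "finger_gap": finger opening in m.
Only numpy, scipy, OpenCV 4.12 (cv2) and the standard library are available. Lean on these libraries where they do the work, as an engineer would, in place of code of your own. Each camera call takes 0.05 s, during which the arm holds its last target.

## Working session

There is one attempt and no reset: what is moved stays moved. The work goes in short steps, Python scripts to look and compute and a shell command to move; the robot and the scene stay as the last step left them, time stands still between calls to the robot, and variables do not carry over. Pictures are saved under pics/ and viewed, and the job is handed in when it is done.

```bash
ls; mkdir -p pics; python3 - <<'E'
from workcell import robot
import cv2
s=robot.read_state();print(s)
for n in("scene","top","wrist"):
    c=robot.calibration(n);print(n,c)
    im=robot.camera(n);cv2.imwrite(f"pics/{n}0.png",im[:,:,::-1])
E
```

```text
pics
{'t': 0.0, 'joint_positions': array([ 1.00790849e+00,  1.59035931e-01,  1.59821295e+00, -2.15683983e-05,
        1.38618063e+00, -2.10095110e-01]), 'joint_velocities': array([-9.95241050e-05,  4.80352696e-05,  2.98151314e-03,  6.13270648e-04,
        2.60408802e-05, -8.65764285e-04]), 'tau': array([ 1.42673656e-03, -3.85576236e+01, -3.22110271e+01,  7.01507321e-02,
        3.79463460e-02, -1.26975178e-04]), 'tool_pos': array([0.19836187, 0.53904562, 0.21363594]), 'orientation': array([ 0.57938616, -0.40475986,  0.58057721,  0.40424156]), 'force': array([-0.39375324, -0.1897606 , -0.14581864]), 'moment': array([ 0.01057495, -0.00189238,  0.00101292]), 'finger_gap': 0.0916757638083572}
scene {'fx': 433.23067464421626, 'fy': 433.23067464421626, 'cx': 253.75046534534096, 'cy': 194.0229909024617, 'k1': -0.118125215800251, 'R': array([[ 0.75068651,  0.66048976,  0.0149345 ],
       [ 0.42464198, -0.46506723, -0.7767829 ],
       [-0.5061116 ,  0.58946226, -0.62959137]]), 't': array([-0.41466342, -0.11581863,  1.49976712])}
top {'fx': 395.1139045240181, 'fy': 395.1139045240181, 'cx': 255.4478415845978, 'cy': 191.32656301012565, 'k1': -0.08325076681143352, 'R': array([[ 0.01124534, -0.99993267,  0.00286341],
       [-0.99281655, -0.01150634, -0.11909203],
       [ 0.11911696, -0.00150361, -0.99287909]]), 't': array([0.00287905, 0.54984871, 1.41836212])}
wrist {'fx': 287.730546186366, 'fy': 287.730546186366, 'cx': 254.5610275794813, 'cy': 194.0327625743028, 'k1': -0.011714841995876425, 'mount': array([[ 4.65758716e-04, -2.88336234e-01,  9.57529111e-01,
        -1.69488583e-01],
       [ 8.62501721e-05, -9.57529200e-01, -2.88336303e-01,
         8.19161177e-02],
       [ 9.99999888e-01,  2.16882197e-04, -4.21108521e-04,
        -4.44495368e-04],
       [ 0.00000000e+00,  0.00000000e+00,  0.00000000e+00,
         1.00000000e+00]])}
```

View pics/scene0.png

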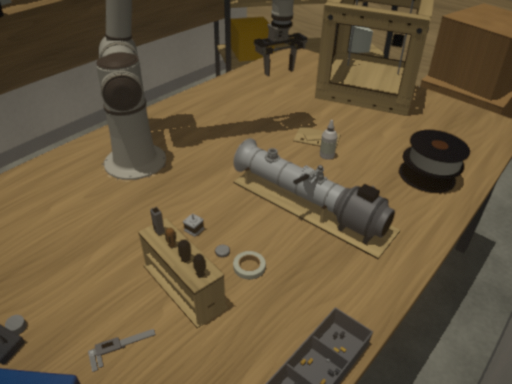

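View pics/top0.png

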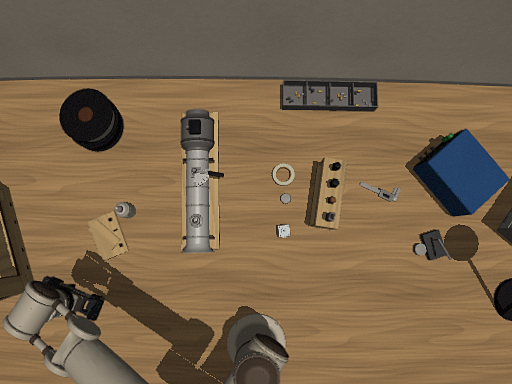

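View pics/wrist0.png

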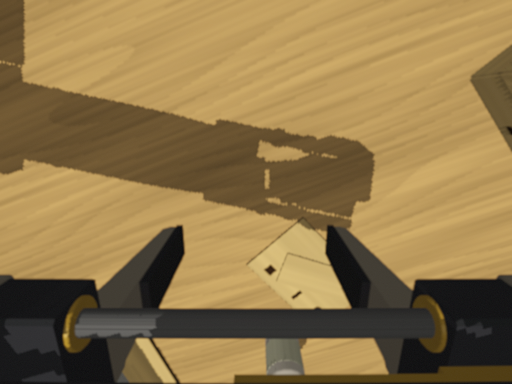

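```bash
cat > h.py <<'E'
import numpy as np, cv2
from workcell import robot
from scipy.spatial.transform import Rotation as Ro
def Rq(q): return Ro.from_quat([q[1],q[2],q[3],q[0]]).as_matrix()
def cam(name,s=None):
    c=robot.calibration(name)
    K=np.array([[c['fx'],0,c['cx']],[0,c['fy'],c['cy']],[0,0,1]]);d=np.array([c['k1'],0,0,0.])
    if 'R' in c: R,t=np.array(c['R']),np.array(c['t'])
    else:
        M=np.array(c['mount']);T=np.eye(4);T[:3,:3]=Rq(s['orientation']);T[:3,3]=s['tool_pos']
        W=np.linalg.inv(T@M);R,t=W[:3,:3],W[:3,3]
    return K,d,R,t
def ray(C,uv):
    K,d,R,t=C
    p=cv2.undistortPoints(np.array([[uv]],float),K,d)[0,0]
    return -R.T@t, R.T@np.array([p[0],p[1],1])
def onz(C,uv,z):
    o,v=ray(C,uv); return o+v*(z-o[2])/v[2]
def proj(C,X):
    K,d,R,t=C
    return cv2.projectPoints(np.atleast_2d(np.array(X,float)),cv2.Rodrigues(R)[0],t,K,d)[0][:,0]
def tri(obs):
    A=np.zeros((3,3));b=np.zeros(3);
    for C,uv in obs:
        o,v=ray(C,uv);v=v/np.linalg.norm(v);P=np.eye(3)-np.outer(v,v);A+=P;b+=P@o
    X=np.linalg.solve(A,b);return X,[np.linalg.norm(proj(C,X)[0]-uv) for C,uv in obs]
def crop(im,x0,y0,w,h,f,name):
    cv2.imwrite(name,cv2.resize(im[y0:y0+h,x0:x0+w],None,fx=f,fy=f,interpolation=cv2.INTER_CUBIC))
E
python3 - <<'E'
from h import *
t=cv2.imread('pics/top0.png');s=cv2.imread('pics/scene0.png')
a=cv2.resize(t[100:260,170:250],None,fx=3.75,fy=3.75,interpolation=2)
b=cv2.resize(t[145:245,290:350],None,fx=6,fy=6,interpolation=2)
o=np.zeros((600,680,3),np.uint8);o[:,:300]=a;o[:,310:670]=b;cv2.imwrite('pics/tz.png',o)
a=s[130:260,225:400];b=s[195:325,130:240]
o=np.hstack([cv2.resize(a,None,fx=2.7,fy=2.7,interpolation=2),cv2.resize(b,None,fx=2.7,fy=2.7,interpolation=2)]);cv2.imwrite('pics/sz.png',o);print(o.shape)
E
```

```text
(351, 770, 3)
```

View pics/tz.png

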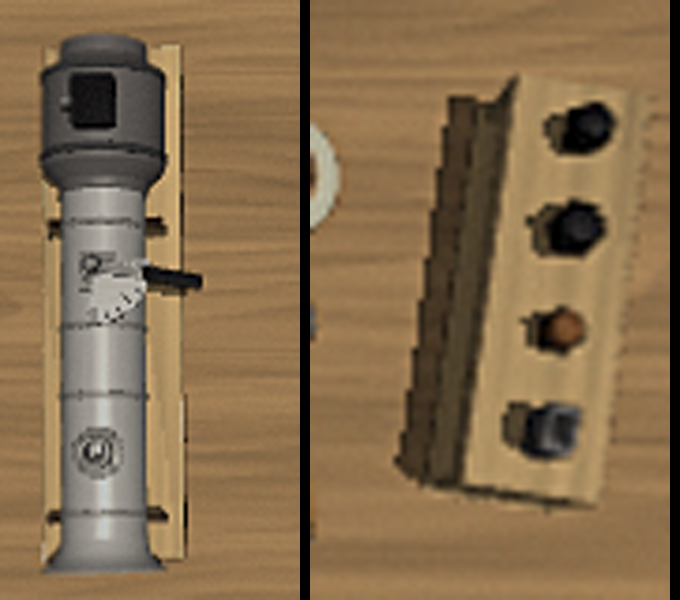

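View pics/sz.png

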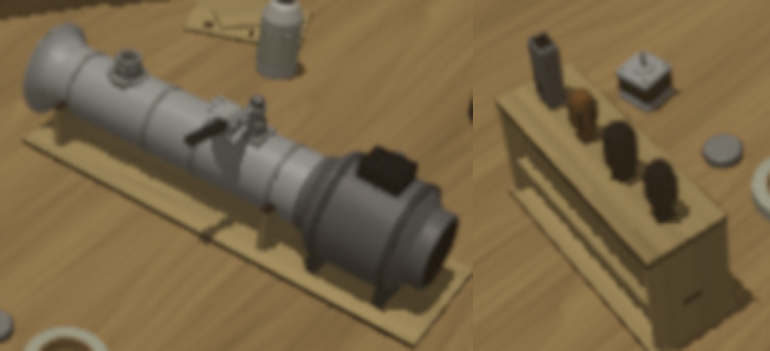

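```bash
python3 - <<'E'
from h import *
T=cam('top');S=cam('scene')
im=cv2.imread('pics/top0.png');hsv=cv2.cvtColor(im,cv2.COLOR_BGR2HSV)
port_t=(170+97/3.75-.37,100+452/3.75-.37);port_s=(225+127/2.7-.3,130+56/2.7-.3)
print('port',onz(T,port_t,.135),onz(S,port_s,.135),tri([(T,port_t),(S,port_s)]))
sl_t=(170+173/3.75-.37,100+277/3.75-.37);sl_s=(225+207/2.7-.3,130+131/2.7-.3)
print('sleeve',onz(T,sl_t,.148),onz(S,sl_s,.147),tri([(T,sl_t),(S,sl_s)]))
# pipe axis from grey mask
m=(hsv[:,:,1]<45)&(hsv[:,:,2]>60)
ctr=[]
for r in list(range(160,168))+list(range(190,203))+list(range(205,216))+list(range(226,234)):
    c=np.where(m[r,180:216])[0]+180
    ctr.append((r,c.min(),c.max()))
C=np.array(ctr);print(C[::5])
P=np.array([ (onz(T,(a,r),.07)+onz(T,(b,r),.07))/2 for r,a,b in ctr])
vx,vy,x0,y0=cv2.fitLine(P[:,:2].astype(np.float32),cv2.DIST_HUBER,0,1e-4,1e-4).ravel()
print('axis',vx,vy,np.degrees(np.arctan2(vy,vx)),x0,y0)
# rack row: board top corners
pr_t=(290+(562-310)/6-.4,145+430/6-.4)
# full edges at top board z=.125
for nm,p in dict(tl=(518,78),tr=(650,98),bl=(465,487),br=(597,503)).items():
    print(nm,onz(T,(290+(p[0]-310)/6-.4,145+p[1]/6-.4),.125))
print('probe',onz(T,pr_t,.195))
for nm,p,z in(('a',(597,128),.183),('b',(590,228),.18),('c',(570,330),.175)):print(nm,onz(T,(290+(p[0]-310)/6-.4,145+p[1]/6-.4),z))
ps=(130+(545-473)/2.7,195+41/2.7);print('probe s',onz(S,ps,.195))
print(Rq(robot.read_state()['orientation']))
E
```

```text
port [0.43673652 0.21139035 0.135     ] [0.43756741 0.21035817 0.135     ] (array([0.43674223, 0.21149286, 0.13409171]), [np.float64(0.014084494524970226), np.float64(0.015668269418373057)])
sleeve [0.59545885 0.14494598 0.148     ] [0.59712781 0.14415079 0.147     ] (array([0.59603973, 0.14535251, 0.14573584]), [np.float64(0.07919532290430245), np.float64(0.0978954451734425)])
[[160 186 208]
 [165 187 208]
 [192 187 208]
 [197 187 208]
 [202 187 208]
 [209 187 208]
 [214 187 208]
 [229 187 208]]
axis 0.99959826 0.028342031 1.6240962 0.5001791 0.21568963
tl [ 0.65992727 -0.22929122  0.125     ]
tr [ 0.64921699 -0.30641985  0.125     ]
bl [ 0.42273266 -0.1967282   0.125     ]
br [ 0.41429665 -0.27222288  0.125     ]
probe [ 0.45161268 -0.23884223  0.195     ]
a [ 0.62011834 -0.26273774  0.183     ]
b [ 0.56441775 -0.25862346  0.18      ]
c [ 0.50808266 -0.24778124  0.175     ]
probe s [ 0.45673764 -0.23882383  0.195     ]
[[-8.00749791e-04 -9.38411357e-01  3.45519151e-01]
 [-1.26834507e-03  3.45519937e-01  9.38410552e-01]
 [-9.99998875e-01  3.13194543e-04 -1.46690443e-03]]
```

```bash
python3 -m creep '[0.2,-0.05,-0.5095,-0.232,1.375,0.2,-0.05,-0.5095,-0.232,1.375,0.2,-0.05,-0.5095,-0.232,1.375,0.2,-0.05,-0.5095,-0.232,1.375,0.2,-0.05,-0.5095,-0.232,1.375,0.2,-0.05,-0.5095,-0.232,1.375,0.2,-0.05,-0.5095,-0.232,1.375,0.2,-0.05,-0.5095,-0.232,1.375,0.2,-0.05,-0.5095,-0.232,1.375,0.2,-0.05,-0.5095,-0.232,1.375,0.2,-0.05,-0.5095,-0.232,1.375,0.2,-0.05,-0.5095,-0.232,1.375]'
python3 - <<'E'
from h import *
s=robot.read_state();im=robot.camera('wrist')[:,:,::-1];cv2.imwrite('pics/w1.png',im)
print(s['t'],s['tool_pos'],s['joint_positions']);R=Rq(s['orientation']);print(R[:,0],np.degrees(np.arctan2(R[1,2],R[0,2])))
E
```

```text
t: 1.65
tool_pos: [0.5957, 0.1471, 0.2645]
orientation: [0.705, 0.055, 0.705, -0.055]
force: [-0.8, -1.1, -0.5]
finger_gap: 0.0549
1.65 [0.59565801 0.14708673 0.26445762] [4.52837652e-02 2.30003120e-01 1.41681588e+00 2.22705943e-04
 1.49538416e+00 2.00480399e-01]
[-6.19936274e-04  1.94208612e-04 -9.99999789e-01] -8.893075581623776
```

View pics/w1.png

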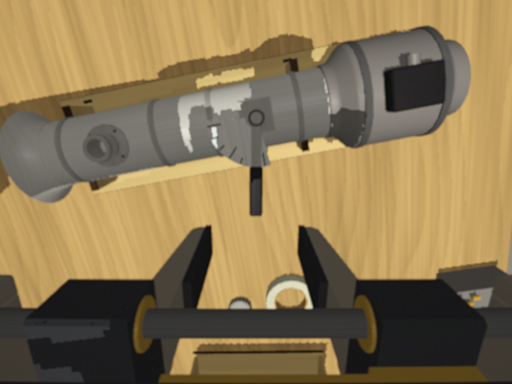

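```bash
python3 - <<'E'
from h import *
im=cv2.imread('pics/w1.png')
crop(im,60,90,240,135,3.3,'pics/w1z.png')
E
```

```text
(no output)
```

View pics/w1z.png

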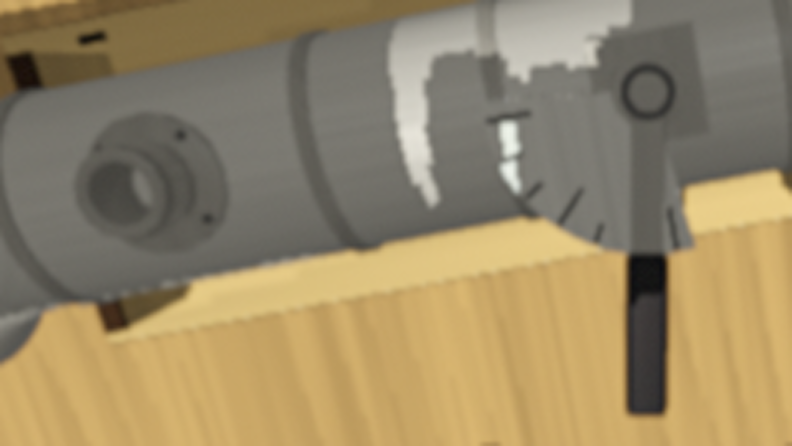

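```bash
python3 - <<'E'
from h import *
import json
s=robot.read_state();W=cam('wrist',s)
f=lambda x,y:(60+(x+.5)/3.3-.5,90+(y+.5)/3.3-.5)
port=onz(W,f(121.5,193.5),.135)
sl=onz(W,f(647,333),.1505);print('port',port,'sleeve',sl, 'sleeve ends',onz(W,f(647,253),.1505),onz(W,f(647,412),.1505))
for z in(.145,.15,.155,.16): 
    p=onz(W,f(648,91),z);print(z,p,'d port',np.linalg.norm(p[:2]-port[:2]),'d sl',np.linalg.norm(p[:2]-sl[:2]),'yaw',np.degrees(np.arctan2(*(p-port)[[1,0]])),'lev',np.degrees(np.arctan2(*(sl-p)[[1,0]])))
T=cam('top');S=cam('scene')
pt=(170+97/3.75-.37,100+452/3.75-.37);ps=(225+127/2.7-.3,130+56/2.7-.3)
print(tri([(T,pt),(S,ps),(W,f(121.5,193.5))]))
# pipe silhouette edges in wrist
E
```

```text
port [0.43924285 0.21286348 0.135     ] sleeve [0.59649567 0.14651463 0.1505    ] sleeve ends [0.60036277 0.17145681 0.1505    ] [0.59248038 0.12061544 0.1505    ]
0.145 [0.6079283  0.21820215 0.145     ] d port 0.16876990375309311 d sl 0.07259343099775205 yaw 1.8127320899150687 lev -99.06114905552332
0.15 [0.60793038 0.21836239 0.15      ] d port 0.16877712779396467 d sl 0.07275200168699518 yaw 1.86707983186401 lev -99.04289254139695
0.155 [0.60793246 0.21852263 0.155     ] d port 0.16878450367754086 d sl 0.07291057973055258 yaw 1.9214228727109626 lev -99.0247154400326
0.16 [0.60793454 0.21868287 0.16      ] d port 0.1687920313839159 d sl 0.07306916508054231 yaw 1.9757611153062922 lev -99.00661723804163
(array([0.43695196, 0.21217871, 0.13297343]), [np.float64(0.14669098452976592), np.float64(0.3104850770110925), np.float64(1.1367700696872254)])
```

```bash
python3 -m creep '[0,0.06,-0.001,0.001,0,-0.3,0.12,-0.001,0.001,0,-0.3,0.136,-0.001,0.001,0,-0.3,0.136,-0.001,0.001,0,-1,0.136,-0.001,0.001,0,-1,0.136,-0.001,0.001,0,-1,0.136,-0.001,0.001,0,-1,0.136,-0.001,0.001,0]' 15
python3 - <<'E'
from h import *
s=robot.read_state();im=robot.camera('wrist')[:,:,::-1];cv2.imwrite('pics/w2.png',im)
print(s['t'],s['tool_pos'],s['force'],s['finger_gap'])
E
```

```text
t: 2.7
tool_pos: [0.5985, 0.145, 0.1312]
orientation: [0.706, 0.055, 0.704, -0.055]
force: [-2.2, 0.9, 5.6]
finger_gap: 0.0136
2.7 [0.59849791 0.14495142 0.13123493] [-2.24979229  0.86067683  5.55743374] 0.013608637849031399
```

View pics/w2.png

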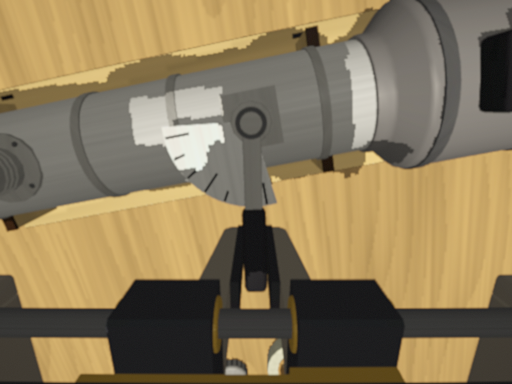

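```bash
python3 - <<'E'
from h import *
im=cv2.imread('pics/w2.png')
crop(im,150,80,160,135,4.4,'pics/w2z.png')
E
```

```text
(no output)
```

View pics/w2z.png

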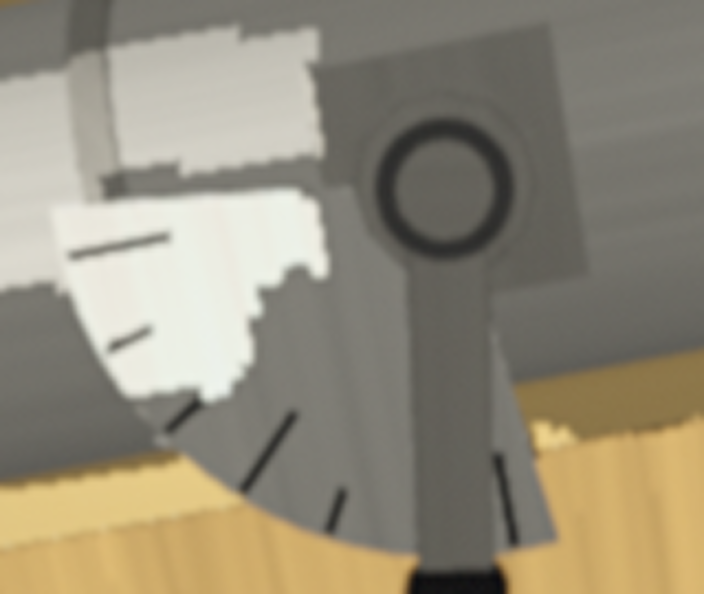

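```bash
python3 - <<'E'
from h import *
s=robot.read_state();W=cam('wrist',s)
f=lambda x,y:(150+(x+.5)/4.4-.5,80+(y+.5)/4.4-.5)
for z in (.145,.155,.165):
    p=onz(W,f(445,188),z);print(p,np.linalg.norm(p[:2]-s['tool_pos'][:2]))
    print('leverdir',[ np.degrees(np.arctan2(*(onz(W,f(*q),.147)-onz(W,f(450,300),.147))[[1,0]])) for q in((457,575),(456,540))])
p=onz(W,f(447,255),.15);print(onz(W,f(453,420),.15))
R=Rq(s['orientation']);g=s['tool_pos']
yaw=np.radians(1.8)
P=np.array([.6085,.2185])
r=g[:2]-P;th0=np.arctan2(r[1],r[0]);print('r',np.linalg.norm(r),np.degrees(th0))
goal=yaw-np.pi/2-np.pi/4; tot=th0-goal; print('turn',tot)
for k in range(1,8):
    a=tot*k/7;th=th0-a;q=P+np.linalg.norm(r)*np.array([np.cos(th),np.sin(th)])
    d=R.T@np.append(q-g[:2],0);print(k,d.round(4),round(a,3))
E
```

```text
[0.60766396 0.21812189 0.145     ] 0.0737695428417505
leverdir [np.float64(-97.64743425920909), np.float64(-97.67346210180243)]
[0.60783861 0.2185784  0.155     ] 0.07424431381444656
leverdir [np.float64(-97.64743425920909), np.float64(-97.67346210180243)]
[0.60801325 0.2190349  0.165     ] 0.0747192653488924
leverdir [np.float64(-97.64743425920909), np.float64(-97.67346210180243)]
[0.60432894 0.19104004 0.15      ]
r 0.07425279551903344 -97.74643962040871
turn 0.6187813601784788
1 [-0.      0.0002 -0.0066] 0.088
2 [-0.      0.0009 -0.0131] 0.177
3 [-0.0001  0.0022 -0.0195] 0.265
4 [-0.0001  0.004  -0.0258] 0.354
5 [-0.0001  0.0065 -0.0319] 0.442
6 [-0.0001  0.0094 -0.0378] 0.53
7 [-0.0001  0.0128 -0.0434] 0.619
```

```bash
python3 -m creep '[-1,0,0.0002,-0.0066,0.08,-1,0,0.0009,-0.0131,0.165,-1,0,0.0022,-0.0195,0.25,-1,0,0.004,-0.0258,0.34,-1,0,0.0065,-0.0319,0.425,-1,0,0.0094,-0.0378,0.515,-1,0,0.0128,-0.0434,0.6,-1,0,0.0128,-0.0434,0.6,-1,0,0.0128,-0.0434,0.6]'
python3 - <<'E'
from h import *
s=robot.read_state();im=robot.camera('wrist')[:,:,::-1];cv2.imwrite('pics/w3.png',im)
print(s['t'],s['tool_pos'],s['force'],s['finger_gap']);R=Rq(s['orientation']);print(np.degrees(np.arctan2(R[1,2],R[0,2])))
P=np.array([.6078,.2185]);r=s['tool_pos'][:2]-P;print(np.linalg.norm(r),np.degrees(np.arctan2(r[1],r[0])))
crop(im,120,30,240,180,3.3,'pics/w3z.png')
E
```

```text
t: 3.88
tool_pos: [0.5576, 0.1641, 0.1312]
orientation: [0.658, 0.262, 0.656, -0.261]
force: [-3.7, -0.9, 6.9]
finger_gap: 0.0133
3.875 [0.55759893 0.16414994 0.13123698] [-3.65558183 -0.88464138  6.92562757] 0.013272275502570745
-43.35727001254507
0.07398700324552726 -132.7274767435089
```

View pics/w3z.png

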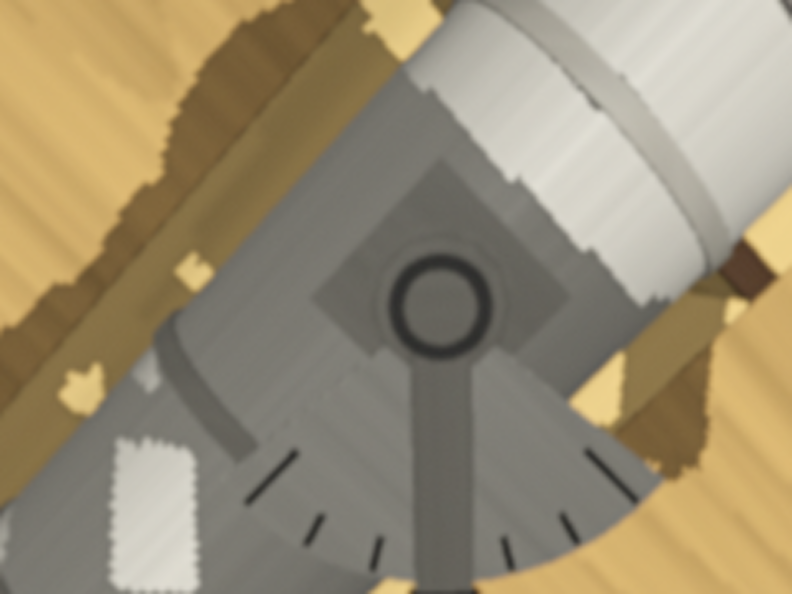

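```bash
python3 -m creep '[-0.2,0,0,0,0,0.2,0,0,0,0,0.2,0,0,0,0,0.2,-0.05,0,0,0,0.2,-0.11,0,0,0,0.2,-0.17,0,0,0,0.2,-0.17,0,0,0]'
python3 - <<'E'
from h import *
s=robot.read_state();im=robot.camera('wrist')[:,:,::-1];cv2.imwrite('pics/w4.png',im)
print(s['t'],s['tool_pos'],s['force'],s['finger_gap']);R=Rq(s['orientation']);print(np.degrees(np.arctan2(R[1,2],R[0,2])))
crop(im,0,60,330,220,2.4,'pics/w4z.png')
E
```

```text
t: 4.8
tool_pos: [0.5595, 0.1644, 0.3052]
orientation: [0.661, 0.263, 0.653, -0.259]
force: [0.5, -0.7, -1.4]
finger_gap: 0.0551
4.8 [0.559513   0.16437373 0.30520603] [ 0.51391771 -0.67520144 -1.38882944] 0.05508182483617388
-43.372262490806605
```

View pics/w4z.png

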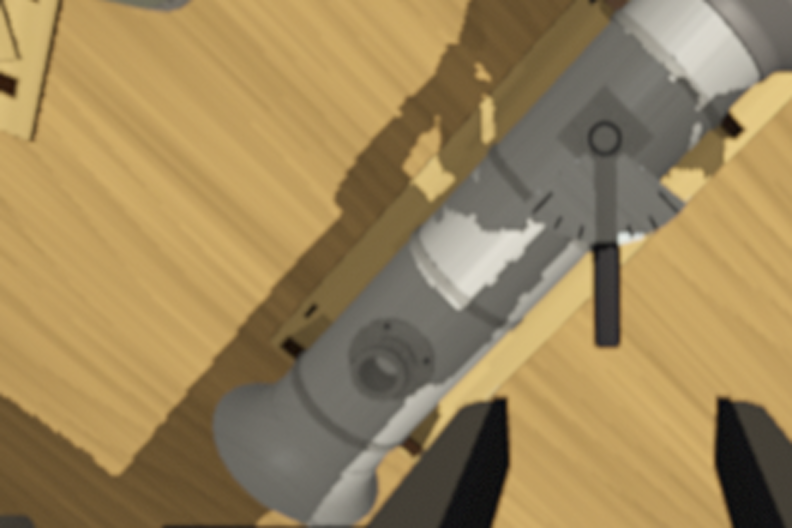

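```bash
python3 -m creep '[0.2,-0.17,-0.365,0.2006,0.955,0.2,-0.17,-0.365,0.2006,0.955]' >/dev/null; python3 - <<'E'
from workcell import robot
print(robot.read_state()['tool_pos'])
E
```

```text
[0.52603949 0.05129462 0.3433953 ]
```

```bash
cat >> h.py <<'E'
def rel(goal,phi_deg):
    s=robot.read_state();R=Rq(s['orientation']);ph=np.degrees(np.arctan2(R[1,2],R[0,2]))
    d=R.T@(np.array(goal)-s['tool_pos']);print('pos',s['tool_pos'].round(4),'phi',ph.round(2),'shift',d.round(4),'turn',np.round(np.radians((ph-phi_deg+180)%360-180),4),'t',s['t'])
E
python3 - <<'E'
from h import *
rel([.453,-.239,.305],-98.2)
E
```

```text
pos [0.526  0.0513 0.3434] phi -65.12 shift [ 0.0386 -0.1882  0.2327] turn 0.5774 t 5.1
```

```bash
python3 -m creep '[0.2,0.04,-0.188,0.233,0.577,0.2,0.04,-0.188,0.233,0.577,0.2,0.04,-0.188,0.233,0.577,0.2,0.04,-0.188,0.233,0.577,0.2,0.04,-0.188,0.233,0.577,0.2,0.04,-0.188,0.233,0.577,0.2,0.04,-0.188,0.233,0.577,0.2,0.04,-0.188,0.233,0.577]' 
python3 - <<'E'
from h import *
s=robot.read_state();im=robot.camera('wrist')[:,:,::-1];cv2.imwrite('pics/w5.png',im)
rel([.453,-.239,.305],-98.2)
E
```

```text
t: 6.1
tool_pos: [0.4566, -0.2374, 0.3055]
orientation: [0.465, 0.533, 0.465, -0.533]
force: [-0.0, 0.0, 0.1]
finger_gap: 0.0554
pos [ 0.4567 -0.2374  0.3057] phi -97.8 shift [ 0.0007 -0.0035  0.002 ] turn 0.007 t 6.15
```

View pics/w5.png

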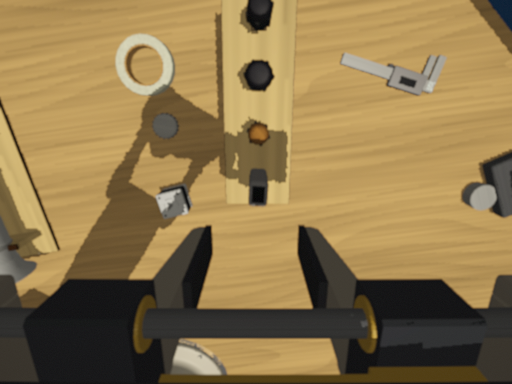

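```bash
python3 - <<'E'
from h import *
im=cv2.imread('pics/w5.png')
crop(im,205,105,110,120,5,'pics/w5z.png')
E
```

```text
(no output)
```

View pics/w5z.png

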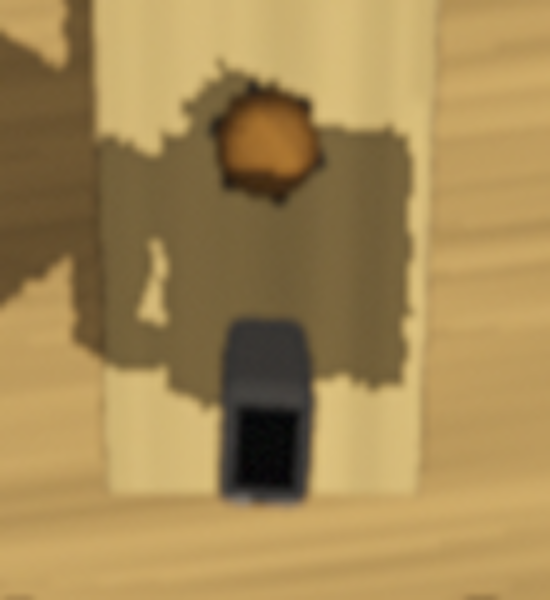

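```bash
python3 - <<'E'
from h import *
s=robot.read_state();W=cam('wrist',s)
f=lambda x,y:(205+(x+.5)/5-.5,105+(y+.5)/5-.5)
c=[onz(W,f(*q),.195) for q in((226,388),(312,388),(221,501),(310,502))]
c=np.array(c);print(c.round(4));print('ctr',c.mean(0),'w',np.linalg.norm(c[0]-c[1]),np.linalg.norm(c[2]-c[3]),'l',np.linalg.norm(c[0]-c[2]))
v=(c[0]+c[1]-c[2]-c[3])/2;print('x dir ang',np.degrees(np.arctan2(v[1],v[0])))
b=[onz(W,f(*q),.125) for q in((231,322),(306,322))];print('foot far edge',b,np.mean(b,0))
# rack board edges z=.125 at crop: left (95,0)->(108,490); right (437,0)->(418,490)
e=[onz(W,f(*q),.125) for q in((95,0),(108,490),(437,0),(420,490))];e=np.array(e);print(e.round(4),'w',np.linalg.norm(e[1]-e[3]))
m0,m1=(e[0]+e[2])/2,(e[1]+e[3])/2;print('row ang',np.degrees(np.arctan2(*(m0-m1)[[1,0]])),'end mid',m1)
u=(m0-m1)/np.linalg.norm(m0-m1);print('slot expected',m1+u*(.1225-.087))
rel([*c.mean(0)[:2],.305],-98)
E
```

```text
[[ 0.4666 -0.2345  0.195 ]
 [ 0.4643 -0.2516  0.195 ]
 [ 0.443  -0.2301  0.195 ]
 [ 0.4403 -0.2482  0.195 ]]
ctr [ 0.45357356 -0.24109871  0.195     ] w 0.0172813053787072 0.01831581496760057 l 0.02401080486770516
x dir ang -9.285807095037416
foot far edge [array([ 0.46552226, -0.23447258,  0.125     ]), array([ 0.46300101, -0.25288394,  0.125     ])] [ 0.46426163 -0.24367826  0.125     ]
[[ 0.5454 -0.2137  0.125 ]
 [ 0.4264 -0.1971  0.125 ]
 [ 0.5346 -0.2926  0.125 ]
 [ 0.4155 -0.2764  0.125 ]] w 0.08005319437671263
row ang -7.856902123731027 end mid [ 0.42093487 -0.23674905  0.125     ]
slot expected [ 0.45610162 -0.24160188  0.125     ]
pos [ 0.4567 -0.2374  0.3057] phi -97.8 shift [ 0.0007 -0.0026  0.004 ] turn 0.0035 t 6.15
```

```bash
python3 -m creep '[0.2,0.05,-0.003,0.004,0.01,0.2,0.1,-0.003,0.004,0.01,0.1,0.14,-0.003,0.004,0.01,0,0.163,-0.003,0.004,0.01,-0.2,0.163,-0.003,0.004,0.01,-1,0.163,-0.003,0.004,0.01,-1,0.163,-0.003,0.004,0.01,-1,0.163,-0.003,0.004,0.01,-1,0.163,-0.003,0.004,0.01]' 30
python3 - <<'E'
from h import *
s=robot.read_state();im=robot.camera('wrist')[:,:,::-1];cv2.imwrite('pics/w6.png',im)
print(s['finger_gap'],s['force']);rel([.453,-.241,.31],-98.2)
E
```

```text
t: 7.28
tool_pos: [0.4538, -0.2427, 0.1445]
orientation: [0.463, 0.536, 0.461, -0.535]
force: [0.0, 1.2, 7.2]
finger_gap: 0.0202
0.020246992819010615 [0.00963182 1.21443342 7.19630416]
pos [ 0.4537 -0.2427  0.1445] phi -98.49 shift [-0.1655 -0.0005 -0.0014] turn -0.0051 t 7.325
```

View pics/w6.png

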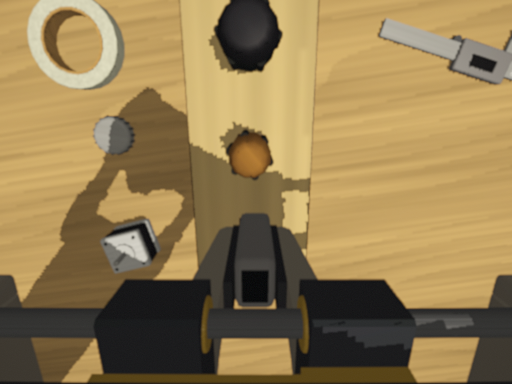

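```bash
python3 -m creep '[-1,-0.02,0,0,0,-1,-0.05,0,0,0,-1,-0.085,0,0,0,-1,-0.12,0,0,0,-1,-0.15,0,0,0,-1,-0.17,0,0,0,-1,-0.17,0,0,0]'
python3 - <<'E'
from h import *
for n in("scene","top","wrist"):
    cv2.imwrite(f'pics/{n}7.png',robot.camera(n)[:,:,::-1])
s=robot.read_state();print(s['finger_gap'],s['force'])
rel([.438,.212,.315],-88.2)
a=cv2.imread('pics/scene7.png');crop(a,90,110,260,180,3,'pics/s7z.png')
E
```

```text
t: 8.2
tool_pos: [0.4533, -0.2429, 0.3145]
orientation: [0.463, 0.536, 0.46, -0.536]
force: [0.1, -0.0, -0.1]
finger_gap: 0.0198
0.019635062583892502 [-0.11431189  0.23173242 -0.76937166]
pos [ 0.4523 -0.2419  0.3114] phi -98.5 shift [-0.003  -0.0812 -0.4468] turn -0.1797 t 8.35
```

View pics/s7z.png

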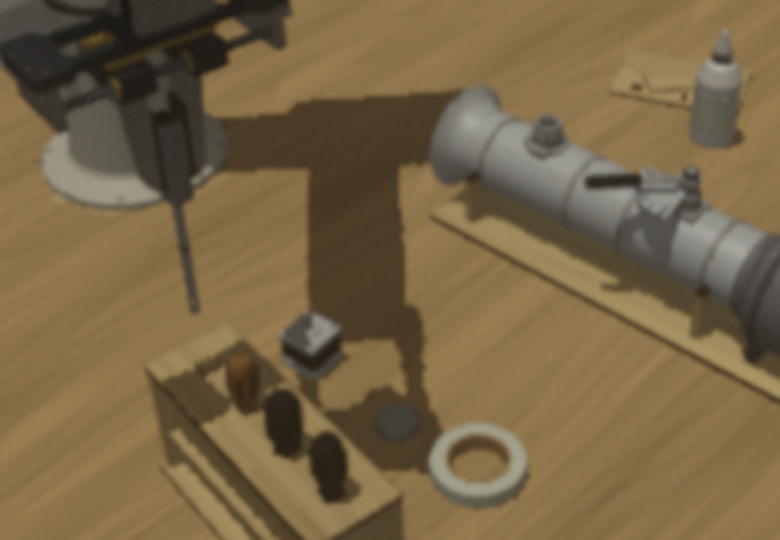

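View pics/wrist7.png

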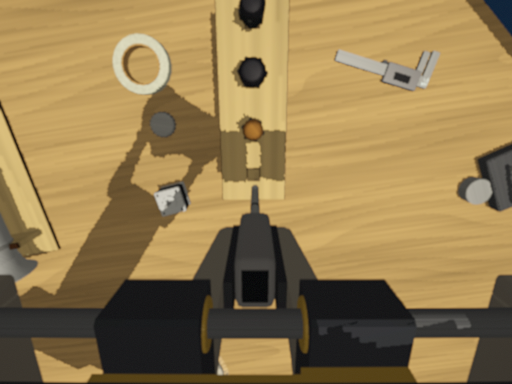

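```bash
python3 - <<'E'
from h import *
im=cv2.imread('pics/wrist7.png');crop(im,220,170,70,140,4.2,'pics/a.png')
t=cv2.imread('pics/top7.png');crop(t,290,170,80,80,6,'pics/b.png')
a=cv2.imread('pics/a.png');b=cv2.imread('pics/b.png');o=np.zeros((590,800,3),np.uint8);o[:a.shape[0],:a.shape[1]]=a;o[:b.shape[0],310:310+b.shape[1]]=b;cv2.imwrite('pics/w7z.png',o)
rel([.438,.212,.315],-88.2)
E
```

```text
pos [ 0.4523 -0.2419  0.3114] phi -98.5 shift [-0.003  -0.0812 -0.4468] turn -0.1797 t 8.35
```

View pics/w7z.png

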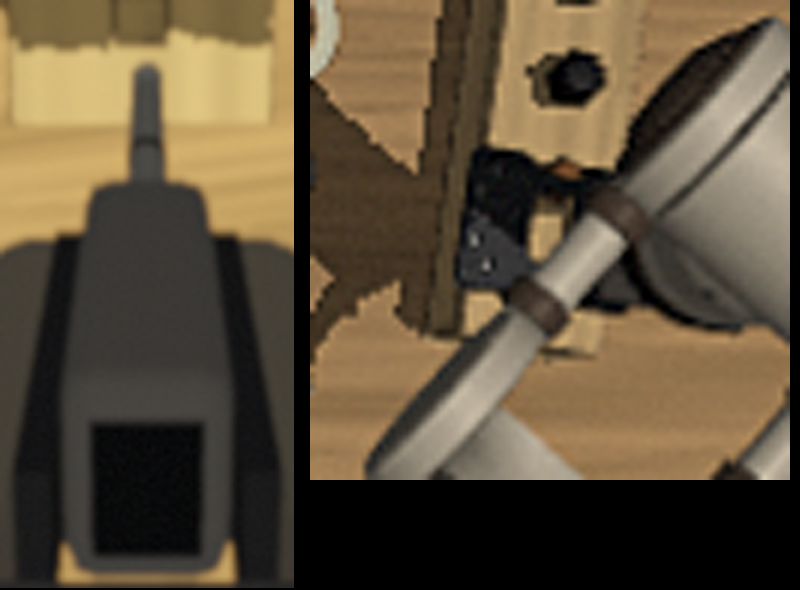

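```bash
cat >> h.py <<'E'
def ontool(uv,x,name='wrist'):
    c=robot.calibration('wrist');M=np.array(c['mount'])
    K=np.array([[c['fx'],0,c['cx']],[0,c['fy'],c['cy']],[0,0,1]]);p=cv2.undistortPoints(np.array([[uv]],float),K,np.array([c['k1'],0,0,0.]))[0,0]
    v=M[:3,:3]@np.array([p[0],p[1],1]);o=M[:3,3];return o+v*(x-o[0])/v[0]
E
python3 - <<'E'
from h import *
f=lambda x,y:(220+(x+.5)/4.2-.5,170+(y+.5)/4.2-.5)
print('tip edge',ontool(f(147,64),.1295),'(axis y = -4mm)')
print('ring +y surface',ontool(f(147,140),.0645),'(-4mm)')
print('handle foot +y edge',ontool(f(148,187),.0195),'(-14mm)')
for q in((65,375),(232,375),(75,572),(220,572)):print('top',ontool(f(*q),-.0505))
for q in((90,422),(205,422),(93,556),(200,556)):print('black',ontool(f(*q),-.0505))
S=cam('scene')
s=robot.read_state();R=Rq(s['orientation']);
tip=np.array([90+(194.5)/3-.33,110+311/3-.33])
for dy in(-.004,0,.004):
  for dz in (0,.002): print(dy,dz,proj(S,s['tool_pos']+R@np.array([.1295,dy,dz]))[0],tip)
E
```

```text
tip edge [0.1295     0.00168838 0.00060364] (axis y = -4mm)
ring +y surface [0.0645     0.00297197 0.00056028] (-4mm)
handle foot +y edge [0.0195     0.00978916 0.00069625] (-14mm)
top [-0.0505      0.01417054 -0.00856967]
top [-0.0505      0.01416705  0.00986616]
top [-0.0505     -0.01162652 -0.00791523]
top [-0.0505     -0.01163142  0.00900458]
black [-0.0505      0.00827482 -0.00589061]
black [-0.0505      0.00827214  0.00696906]
black [-0.0505     -0.00942001 -0.00578594]
black [-0.0505     -0.00942338  0.00664153]
-0.004 0 [154.29066087 213.21685587] [154.50333333 213.33666667]
-0.004 0.002 [153.55385183 213.5715191 ] [154.50333333 213.33666667]
0 0 [155.14668734 214.09537028] [154.50333333 213.33666667]
0 0.002 [154.40883097 214.45168304] [154.50333333 213.33666667]
0.004 0 [156.00702792 214.97807258] [154.50333333 213.33666667]
0.004 0.002 [155.26812533 215.33604667] [154.50333333 213.33666667]
```

```bash
python3 - <<'E'
from h import *
rel([.4403,.2128,.315],-88.2)
s=robot.read_state();print(Rq(s['orientation'])[:,0])
E
```

```text
pos [ 0.4523 -0.2419  0.3114] phi -98.5 shift [-0.003 -0.079 -0.448] turn -0.1797 t 8.35
[-0.00179203  0.00145573 -0.99999733]
```

```bash
python3 -m creep '[-1,-0.003,-0.005,-0.03,-0.012,-1,-0.003,-0.014,-0.08,-0.032,-1,-0.003,-0.024,-0.135,-0.055,-1,-0.003,-0.034,-0.19,-0.08,-1,-0.003,-0.043,-0.245,-0.1,-1,-0.003,-0.053,-0.3,-0.12,-1,-0.003,-0.062,-0.35,-0.14,-1,-0.003,-0.07,-0.395,-0.16,-1,-0.003,-0.076,-0.43,-0.172,-1,-0.003,-0.079,-0.448,-0.18,-1,-0.003,-0.079,-0.448,-0.18,-1,-0.003,-0.079,-0.448,-0.18]'
python3 - <<'E'
from h import *
rel([.4403,.2128,.315],-88.2)
for n in("wrist","scene","top"):
    cv2.imwrite(f'pics/{n}8.png',robot.camera(n)[:,:,::-1])
rel([.4403,.2128,.315],-88.2)
a=cv2.imread('pics/scene8.png');crop(a,220,30,130,190,3,'pics/a.png')
b=cv2.imread('pics/wrist8.png')
a=cv2.imread('pics/a.png');b=cv2.resize(b[130:330,170:340],None,fx=2.4,fy=2.4,interpolation=2);o=np.zeros((590,800,3),np.uint8);o[:570,:390]=a;o[:b.shape[0],392:392+b.shape[1]]=b[:,:408];cv2.imwrite('pics/z8.png',o)
E
```

```text
t: 9.85
tool_pos: [0.4406, 0.2118, 0.3151]
orientation: [0.508, 0.492, 0.508, -0.493]
force: [-0.4, -0.3, -0.7]
finger_gap: 0.0197
pos [0.4406 0.2118 0.3151] phi -88.21 shift [ 0.0001 -0.0002 -0.001 ] turn -0.0002 t 9.85
pos [0.4409 0.2116 0.3157] phi -88.26 shift [ 0.0007 -0.0006 -0.0012] turn -0.0011 t 10.0
```

View pics/z8.png

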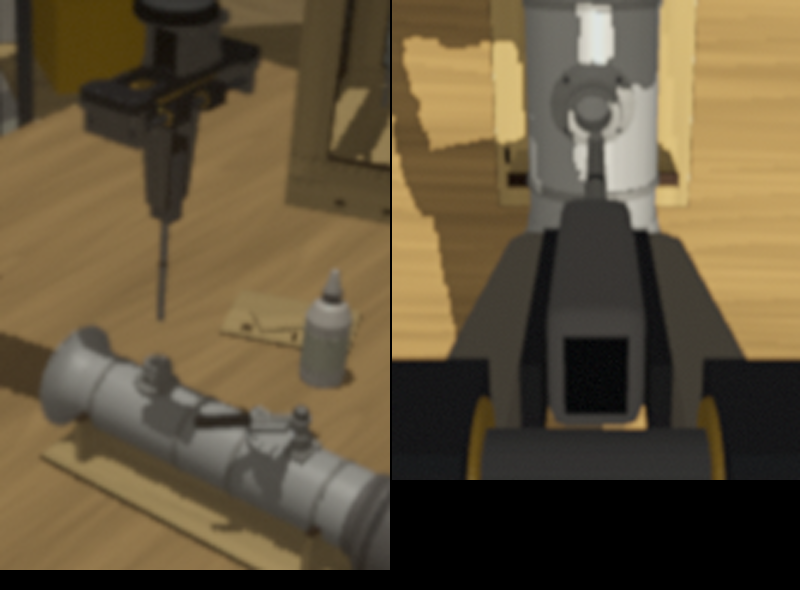

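View pics/wrist8.png

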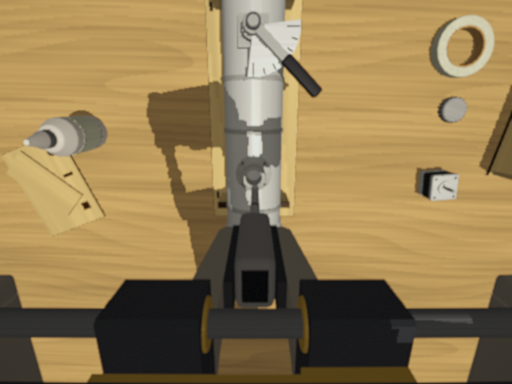

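```bash
python3 - <<'E'
from h import *
b=cv2.imread('pics/wrist8.png');b=cv2.convertScaleAbs(b[145:225,215:295],alpha=1.0)
cv2.imwrite('pics/w8z.png',cv2.resize(b,None,fx=7.4,fy=7.4,interpolation=2))
E
```

```text
(no output)
```

View pics/w8z.png

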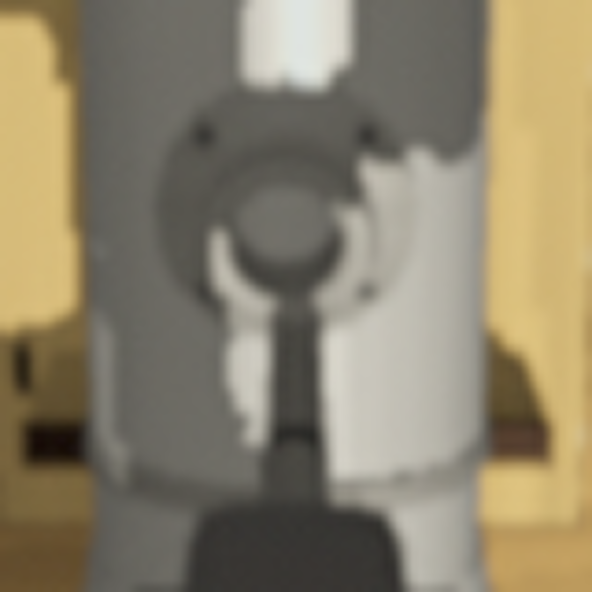

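```bash
python3 - <<'E'
from h import *
f=lambda x,y:(215+(x+.5)/7.4-.5,145+(y+.5)/7.4-.5)
X=.3157-.135
print('port',ontool(f(288,240),X)); a=ontool(f(232,240),X);b=ontool(f(343,240),X);print('bore w',b-a, ontool(f(288,185),X)-ontool(f(288,297),X))
print('tip',ontool(f(297,306),.1295),'-4mm y'); print('ring',ontool(f(296,434),.0645),'-4mm y')
S=cam('scene');s=robot.read_state();R=Rq(s['orientation'])
tipS=(220+161/3-.33,30+320/3-.33);print('scene tip meas',tipS,[proj(S,s['tool_pos']+R@np.array([.1295,y,.0006]))[0].round(2) for y in(-.003,0)])
pm=(220+158/3-.33,30+360/3-.33);print('scene port',onz(S,pm,.135))
hx=(220+164/3-.33,30+218/3-.33);print('foot',hx,[proj(S,s['tool_pos']+R@np.array([.0195,y,.0006]))[0].round(2) for y in(-.003,0)])
E
```

```text
port [ 0.1807     -0.00190918 -0.00084056]
bore w [ 0.00000000e+00 -5.32206581e-07  1.87329215e-02] [0.00000000e+00 1.94026177e-02 1.91206794e-05]
tip [0.1295     0.00041368 0.00063012] -4mm y
ring [0.0645    0.0026457 0.0004532] -4mm y
scene tip meas (273.3366666666667, 136.33666666666667) [array([272.63, 135.99]), array([273.43, 136.34])]
scene port [0.43619218 0.21491027 0.135     ]
foot (274.3366666666667, 102.33666666666667) [array([274.23, 102.61]), array([275.08, 102.94])]
```

```bash
python3 -m creep '[-1,0,0.0018,-0.0013,0,-1,0.02,0.0018,-0.0013,0,-1,0.037,0.0018,-0.0013,0,-1,0.037,0.0018,-0.0013,0,-1,0.037,0.0018,-0.0013,0]'
python3 - <<'E'
from h import *
rel([.4423,.2141,.2785],-88.2)
for n in("wrist","scene"):
    cv2.imwrite(f'pics/{n}9.png',robot.camera(n)[:,:,::-1])
b=cv2.imread('pics/wrist9.png')[135:225,215:295];a=cv2.imread('pics/scene9.png')[120:180,240:300]
o=np.hstack([cv2.resize(b,(480,540),interpolation=2),cv2.resize(cv2.resize(a,(310,310),interpolation=2),(310,310))if 0 else np.vstack([cv2.resize(a,(310,310),interpolation=2),np.zeros((230,310,3),np.uint8)])])
cv2.imwrite('pics/z9.png',o)
E
```

```text
t: 10.62
tool_pos: [0.4428, 0.2139, 0.2793]
orientation: [0.508, 0.492, 0.508, -0.492]
force: [0.4, 0.2, -1.9]
finger_gap: 0.0198
pos [0.4428 0.2139 0.2793] phi -88.18 shift [ 0.0008 -0.0005 -0.0002] turn 0.0003 t 10.625
```

View pics/z9.png

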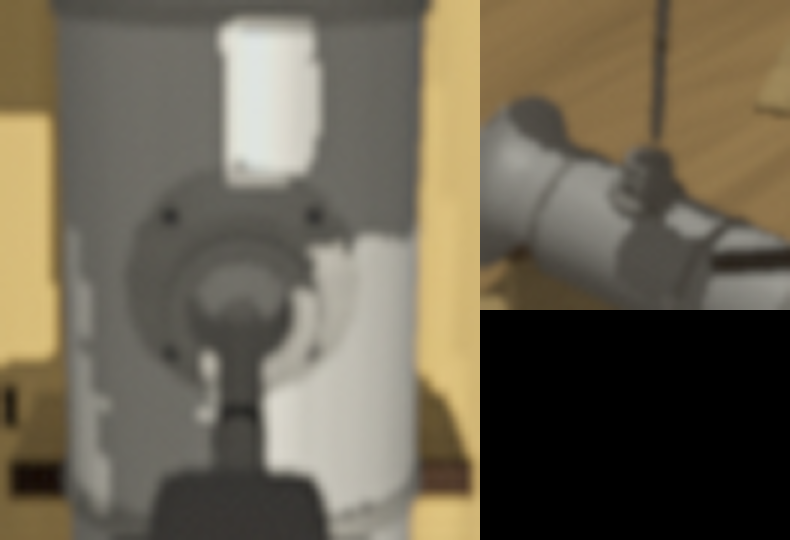

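```bash
python3 - <<'E'
from h import *
f=lambda x,y:(215+(x+.5)/6-.5,135+(y+.5)/6-.5)
X=.2793-.135
print('bore L/R',ontool(f(190,310),X),ontool(f(292,310),X),'top',ontool(f(241,262),X))
print('tip L/R',ontool(f(220,325),.1295),ontool(f(261,325),.1295),'top',ontool(f(240,304),.1295))
print('ring',ontool(f(239,412),.0645))
b=cv2.imread('pics/wrist9.png')[150:205,225:285]
b=cv2.resize(b,None,fx=10,fy=10,interpolation=cv2.INTER_LANCZOS4);b=cv2.convertScaleAbs(b,alpha=1.8,beta=-60)
cv2.imwrite('pics/w9z.png',b)
E
```

```text
bore L/R [ 0.1443     -0.00398099 -0.00890482] [ 0.1443     -0.00398171  0.01030129] top [0.1443     0.00530469 0.00069553]
tip L/R [ 0.1295     -0.00275235 -0.00309578] [ 0.1295     -0.00275266  0.00427924] top [0.1295     0.00115665 0.00050134]
ring [0.0645     0.00261318 0.00032357]
```

View pics/w9z.png

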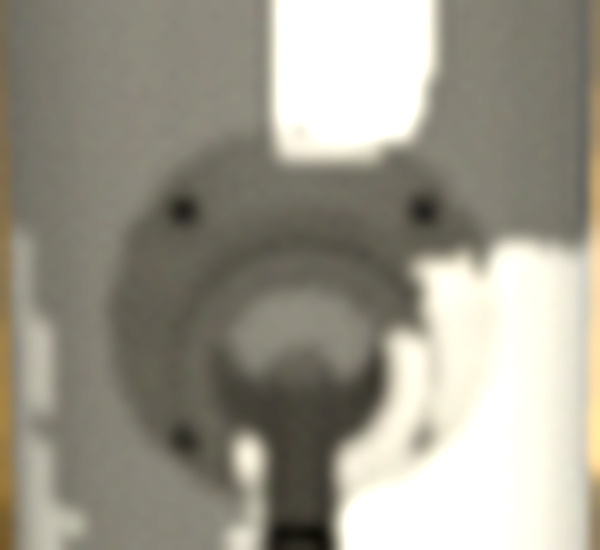

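```bash
python3 - <<'E'
from h import *
f=lambda x,y:(225+(x+.5)/10-.5,150+(y+.5)/10-.5)
X=.2793-.135
print('bore',ontool(f(301,372),X),'top',ontool(f(301,285),X))
for z in(.11,.113,.116):print('flange',ontool(f(302,324),.2793-z))
print('tip',ontool(f(301,345),.1295),'top edge')
E
```

```text
bore [ 0.1443     -0.00456693  0.00058522] top [0.1443     0.0055349  0.00058344]
flange [ 0.1693     -0.00536939  0.00072568]
flange [ 0.1663     -0.0046016   0.00072221]
flange [ 0.1633     -0.00383381  0.00071873]
tip [0.1295     0.00249042 0.0005728 ] top edge
```

```bash
python3 - <<'E'
from h import *
a=cv2.imread('pics/scene9.png')[135:170,255:295]
a=cv2.convertScaleAbs(cv2.resize(a,None,fx=15,fy=15,interpolation=2),alpha=1.8,beta=-60);cv2.imwrite('pics/s9z.png',a)
S=cam('scene');
for P in([.4383,.2133,.135],[.4383,.2133,.1498],[.4403,.2133,.1498],[.4423,.2133,.1498]):
    u=proj(S,P)[0];print(P,u,(u-[255,135]+.5)*15)
E
```

```text
[0.4383, 0.2133, 0.135] [272.53566413 150.1405518 ] [270.53496199 234.60827696]
[0.4383, 0.2133, 0.1498] [272.73774795 146.04159044] [273.56621926 173.12385663]
[0.4403, 0.2133, 0.1498] [273.24879444 146.28510785] [281.23191655 176.77661768]
[0.4423, 0.2133, 0.1498] [273.76062653 146.52902277] [288.90939795 180.43534158]
```

View pics/s9z.png

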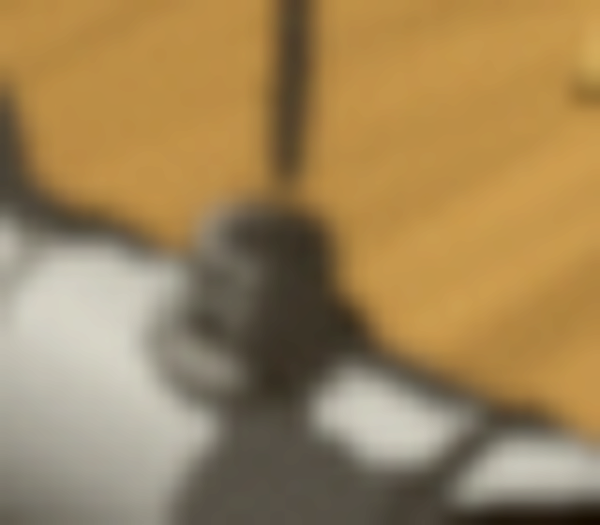

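```bash
python3 -m creep '[-1,0,-0.0025,0,0,-1,0.006,-0.0025,0,0,-1,0.01,-0.0025,0,0,-1,0.01,-0.0025,0,0,-1,0.01,-0.0025,0,0,-1,0.01,-0.0025,0,0]'
python3 - <<'E'
from h import *
rel([.4403,.2139,.2693],-88.2)
for n in("wrist","scene","top"):
    cv2.imwrite(f'pics/{n}10.png',robot.camera(n)[:,:,::-1])
b=cv2.imread('pics/wrist10.png')[145:205,225:285];a=cv2.imread('pics/scene10.png')[135:165,255:295]
o=np.zeros((500,800,3),np.uint8);o[:480,:480]=cv2.resize(b,(480,480),interpolation=2);o[:240,480:]=cv2.resize(a,(320,240),interpolation=2)
t=cv2.imread('pics/top10.png')[195:225,170:210];o[250:490,480:]=cv2.resize(t,(320,240),interpolation=2)
cv2.imwrite('pics/z10.png',cv2.convertScaleAbs(o,alpha=1.6,beta=-40))
E
```

```text
t: 11.48
tool_pos: [0.4401, 0.2138, 0.269]
orientation: [0.508, 0.492, 0.508, -0.492]
force: [-0.0, -0.0, -0.5]
finger_gap: 0.0201
pos [0.4401 0.2138 0.269 ] phi -88.18 shift [-0.0003  0.0002 -0.0001] turn 0.0004 t 11.475
```

View pics/z10.png

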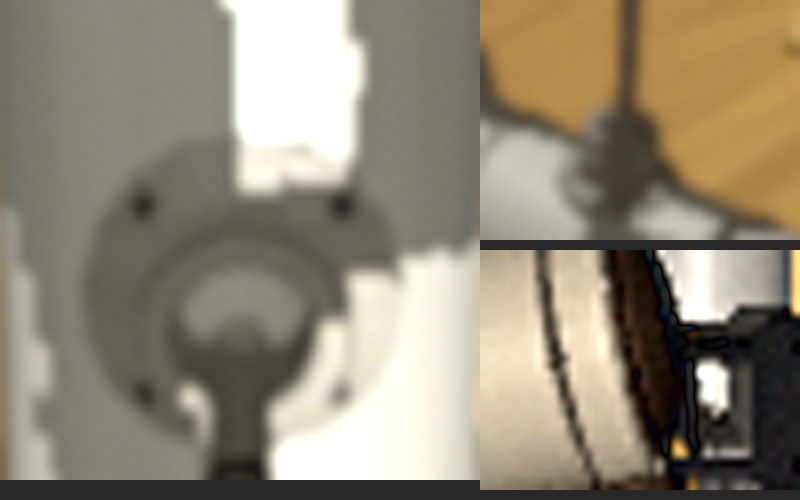

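```bash
python3 - <<'E'
from h import *
f=lambda x,y:(225+(x+.5)/8-.5,145+(y+.5)/8-.5)
z=.269;X=z-.135
print('bore top',ontool(f(241,262),X),'outer top',ontool(f(241,233),X),'L/R outer',ontool(f(150,340),X),ontool(f(338,340),X))
for h in(.111,.114):print('flange',ontool(f(242.5,300),z-h))
print('tip',ontool(f(239.5,318),.1295),'top edge')
s=robot.read_state();R=Rq(s['orientation']);S=cam('scene')
g=lambda x,y:(255+(x+.5)/8-.5,135+(y+.5)/8-.5)
print('scene socket centre',onz(S,g(623-480,118),.135), 'tip pred',[((proj(S,s['tool_pos']+R@np.array([.1295,y,.0006]))[0]-[255,135]+.5)*8).round(1) for y in(-.003,0)])
E
```

```text
bore top [0.134      0.00884421 0.00061553] outer top [0.134      0.01285793 0.00061468] L/R outer [ 0.134      -0.00209982 -0.01182175] [ 0.134      -0.00210081  0.01387824]
flange [ 0.158      -0.00261268  0.00085923]
flange [ 0.155      -0.00184364  0.0008544 ]
tip [0.1295     0.00219988 0.00041155] top edge
scene socket centre [0.43515309 0.21666118 0.135     ] tip pred [array([142.2, 114.4]), array([148.4, 117.2])]
```

```bash
python3 -m creep '[-1,0,-0.0005,0.0003,0,-1,0.008,-0.0005,0.0003,0,-1,0.016,-0.0005,0.0003,0,-1,0.024,-0.0005,0.0003,0,-1,0.03,-0.0005,0.0003,0,-1,0.03,-0.0005,0.0003,0,-1,0.03,-0.0005,0.0003,0]'
python3 - <<'E'
from h import *
rel([.4396,.2135,.239],-88.2)
print(robot.read_state()['force'])
for n in("wrist","scene"):
    cv2.imwrite(f'pics/{n}11.png',robot.camera(n)[:,:,::-1])
b=cv2.imread('pics/wrist11.png')[145:205,225:285];a=cv2.imread('pics/scene11.png')[135:165,255:295]
o=np.zeros((480,800,3),np.uint8);o[:480,:480]=cv2.resize(b,(480,480),interpolation=2);o[:240,480:]=cv2.resize(a,(320,240),interpolation=2)
cv2.imwrite('pics/z11.png',cv2.convertScaleAbs(o,alpha=1.6,beta=-40))
E
```

```text
t: 12.5
tool_pos: [0.4397, 0.2135, 0.2391]
orientation: [0.508, 0.492, 0.508, -0.492]
force: [0.3, 0.3, -1.4]
finger_gap: 0.0196
pos [0.4397 0.2135 0.2391] phi -88.18 shift [ 0.0001 -0.0001 -0.    ] turn 0.0003 t 12.5
[ 0.29327998  0.32387308 -1.3856926 ]
```

View pics/z11.png

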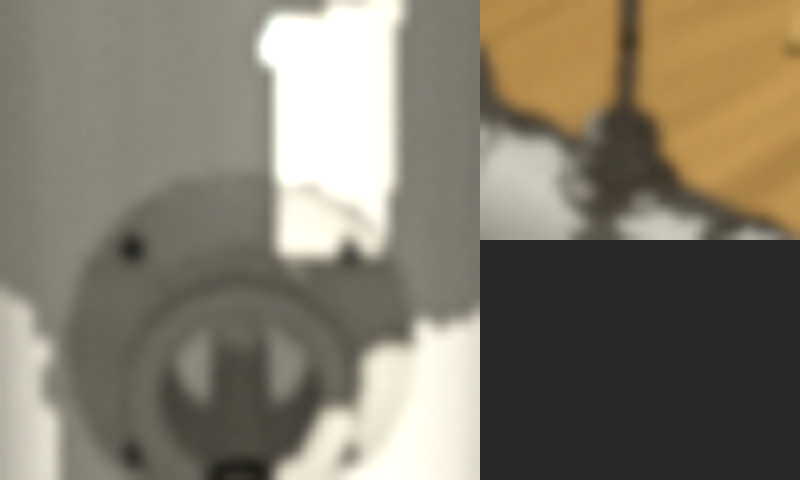

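```bash
python3 -m creep '[-1,0.006,0,0,0,-1,0.014,0,0,0,-1,0.022,0,0,0,-1,0.03,0,0,0,-1,0.035,0,0,0,-1,0.035,0,0,0,-1,0.035,0,0,0]'
python3 - <<'E'
from h import *
rel([.4396,.2135,.204],-88.2)
print(robot.read_state()['force'])
for n in("wrist","scene"):
    cv2.imwrite(f'pics/{n}12.png',robot.camera(n)[:,:,::-1])
b=cv2.imread('pics/wrist12.png')[165:240,217.5.__int__():292];a=cv2.imread('pics/scene12.png')[130:165,255:290]
o=np.zeros((525,800,3),np.uint8);o[:,:525]=cv2.resize(b,(525,525),interpolation=2);o[:275,525:]=cv2.resize(a,(275,275),interpolation=2)
cv2.imwrite('pics/z12.png',cv2.convertScaleAbs(o,alpha=1.8,beta=-40))
E
```

```text
t: 13.48
tool_pos: [0.4398, 0.2135, 0.2041]
orientation: [0.508, 0.492, 0.508, -0.492]
force: [-0.9, 1.2, -0.4]
finger_gap: 0.0205
pos [0.4398 0.2135 0.2041] phi -88.18 shift [ 0.0001 -0.0002 -0.    ] turn 0.0004 t 13.475
[-0.89233065  1.21620784 -0.40114183]
```

View pics/z12.png

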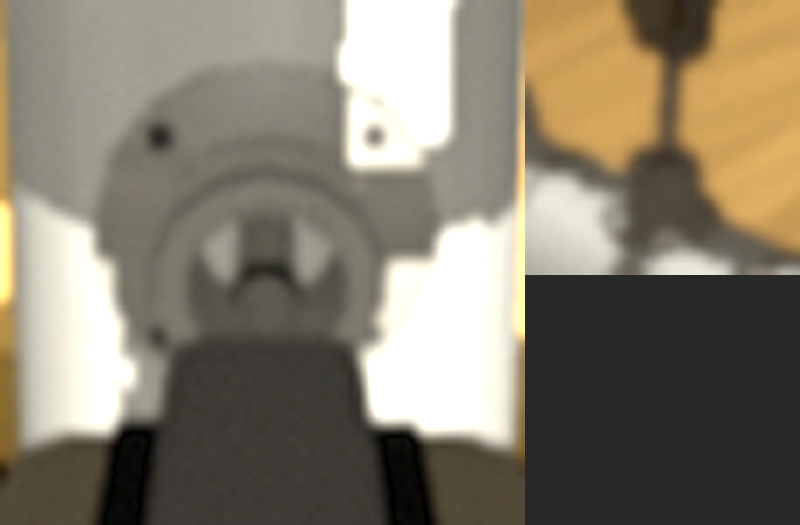

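```bash
python3 - <<'E'
from h import *
f=lambda x,y:(217+(x+.5)/7-.5,165+(y+.5)/7-.5)
z=.2041;X=z-.135
print('bore top',ontool(f(267,208),X),'outer top',ontool(f(267,170),X),'bore L/R',ontool(f(190,284),X),ontool(f(346,284),X))
for h in(.111,.114):print('flange',ontool(f(267,236),z-h))
for x in(.0645,.0665):print('ring +y',ontool(f(266,268),x))
print('stem L/R at ring',ontool(f(238,275),.0645),ontool(f(296,275),.0645))
S=cam('scene');s=robot.read_state();R=Rq(s['orientation'])
g=lambda x,y:(255+(x+.5)/7.857-.5,130+(y+.5)/7.857-.5)
print('scene socket',onz(S,g(664-525,158),.135),'stem at rim',onz(S,g(668-525,158),.135),s['tool_pos'])
E
```

```text
bore top [0.0691     0.00925483 0.00058157] outer top [0.0691     0.01413939 0.0005804 ] bore L/R [ 0.0691     -0.00068242 -0.00905427] [ 0.0691     -0.00068383  0.01047294]
flange [ 0.0931     -0.00199651  0.00060754]
flange [ 0.0901     -0.00104445  0.00060441]
ring +y [0.0645     0.00296888 0.00045616]
ring +y [0.0665     0.00229903 0.00045722]
stem L/R at ring [ 0.0645      0.00206451 -0.00297629] [0.0645     0.00206401 0.00413403]
scene socket [0.4360194  0.21472705 0.135     ] stem at rim [0.43716292 0.21578453 0.135     ] [0.43980034 0.21351666 0.20422011]
```

```bash
python3 -m creep '[-1,0.002,-0.0002,0,0,-1,0.0045,-0.0002,0,0,-1,0.0045,-0.0002,0,0,-1,0.0045,-0.0002,0,0,-1,0.0045,-0.0002,0,0,-1,0.0045,-0.0002,0,0]'
python3 - <<'E'
from h import *
rel([.4396,.2135,.1995],-88.2)
print(robot.read_state()['force'])
for n in("wrist","scene"):
    cv2.imwrite(f'pics/{n}13.png',robot.camera(n)[:,:,::-1])
b=cv2.imread('pics/wrist13.png')[165:240,217:292];a=cv2.imread('pics/scene13.png')[130:165,255:290]
o=np.zeros((525,800,3),np.uint8);o[:,:525]=cv2.resize(b,(525,525),interpolation=2);o[:275,525:]=cv2.resize(a,(275,275),interpolation=2)
cv2.imwrite('pics/z13.png',cv2.convertScaleAbs(o,alpha=1.8,beta=-40))
a=cv2.imread('pics/scene13.png');crop(a,215,60,220,180,3.6,'pics/s13.png')
E
```

```text
t: 14.32
tool_pos: [0.4394, 0.2135, 0.1994]
orientation: [0.508, 0.492, 0.508, -0.492]
force: [0.2, -0.3, -1.7]
finger_gap: 0.0198
pos [0.4394 0.2135 0.1994] phi -88.18 shift [-0.0001  0.0002 -0.    ] turn 0.0004 t 14.325
[ 0.22820078 -0.27321829 -1.73244485]
```

View pics/z13.png

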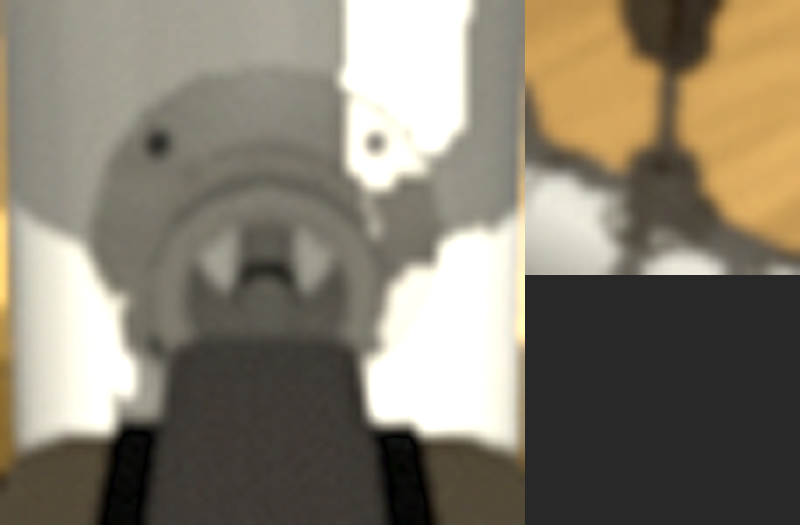

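View pics/s13.png

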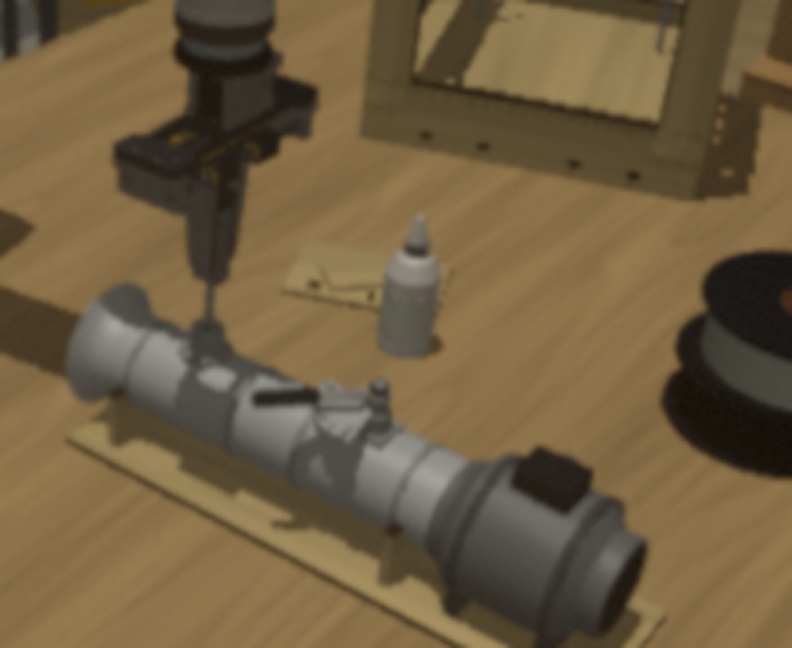

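```bash
python3 - <<'E'
from h import *
f=lambda x,y:(217+(x+.5)/7-.5,165+(y+.5)/7-.5)
z=.1994;X=z-.135
for y in(210,214,218):print('bore top',y,ontool(f(267,y),X)[1]-.01)
for y in(172,178,184):print('outer top',y,ontool(f(267,y),X)[1]-.015)
for h in(.111,.114):print('flange',ontool(f(267,243),z-h)[1])
for y in(262,268,274):print('ring',y,ontool(f(266,y),.0645)[1]-.004)
im=cv2.imread('pics/wrist13.png');b=im[180:215,235:275];b=cv2.resize(b,None,fx=16,fy=16,interpolation=2)
cv2.imwrite('pics/z13b.png',cv2.convertScaleAbs(b,alpha=2,beta=-60))
g=cv2.cvtColor(im,6)[:,:];print('col profile',[int(v) for v in g[180:215,254:257].mean(1)])
E
```

```text
bore top 210 0.0004217681755033873
bore top 214 -8.573769918407935e-05
bore top 218 -0.0005938519973480768
outer top 172 0.00021296319295102673
outer top 178 -0.000539940847914061
outer top 184 -0.0012941891462630029
flange -0.0014918226166285992
flange -0.0005282733180570626
ring 262 -0.0002567746233545047
ring 268 -0.0010306084419559151
ring 274 -0.0018058499912931257
col profile [98, 98, 97, 95, 92, 87, 84, 87, 87, 82, 77, 81, 88, 90, 88, 85, 80, 74, 72, 71, 72, 68, 56, 45, 55, 68, 73, 71, 72, 72, 71, 71, 67, 60, 55]
```

View pics/z13b.png

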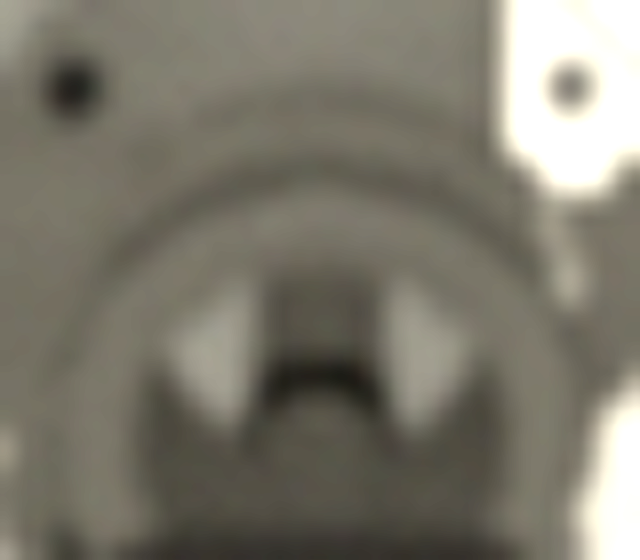

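```bash
python3 - <<'E'
from h import *
s=robot.read_state();print(s['tool_pos'],np.abs(s['joint_velocities']).max(),s['finger_gap'],Rq(s['orientation'])[:,0])
print(robot.close_job())
E
```

```text
[0.43936568 0.21346322 0.19938963] 0.0018628728147777926 0.019676757907345035 [ 6.08016311e-05  8.27172907e-06 -9.99999998e-01]
the job is handed in; nothing more can be done
None
```

The damper is half open, and the probe is held upright in the test port with its ring level with the rim. I handed the job in at about 14.5 s of the 64 s allowed.

- **Damper:** I gripped the lever's sleeve, turned it to half open and let go. In the wrist pictures it sits midway between the 30° and 60° ticks, and that held after release.
- **Centring:** I lifted the probe out of the rack, turned it so its flat sides follow the duct, and lowered it in stages. In the last wrist picture the stem is within about 0.2 mm of the bore's centre across the duct and about 0.1 mm along it, with roughly 1 mm uncertainty. The wrist force never exceeded about 2 N during the lowering, so I saw no sign of the probe touching the port or duct.
- **Holding:** At hand-in the arm was still and the tool vertical to within the reading, with the grip closed on the 20 mm handle.
- **Ring height:** This comes from the arm's height when it gripped the probe in the rack. The wrist picture agrees, with the ring in line with the rim. The scene camera, one stage earlier, put the handle's height within about 1.5 mm of that.
- **Disagreement:** The scene camera put the stem 1–1.5 mm off-centre. I went with the much closer wrist camera. Along the duct the wrist readings also shifted by 2–3 mm between heights, until the tip was close to the rim.
- **Overshoot:** One move to the rack was given a wrong height and started too high. It stayed in free air and I corrected it straight away.

I gave nothing else in the scene a push and saw nothing else move. I did not take a last picture of the rack.

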